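Load a lever arm into a leaf drill jig and lock it with the long pin

TASK

Get the drill jig ready for drilling: lay the printed lever arm in the nest between the dowels, with its small solid end toward the cheeks where the drill bush will come down on it, and swing the leaf fully shut over it. Then lock the leaf by pushing the long pin through cheek, leaf tongue and far cheek until its grip is up against the cheek, from whichever side is free. Leave the short pin, the bottle and the other things on the bench where they are.

Things in the scene. Friction and masses are not known exactly. Their poses are not given: they have to be found in the camera images.
- jig: Leaf drill jig fixed to the bench: dark steel base plate, 12 mm thick, x -100 to +105, y -45 to +45 mm in its frame. Origin underneath, at bench height; x points to the hinge end, away from the robot. At the near end two steel cheeks (see jig_bore), at the far end two hinge posts 64 mm high, between them the nest for the arm (see nest_big, nest_small).
- jig_bore (a point): Middle of the locking bore, half-way between the cheeks, at x -80, y 0, z 52 mm of the jig; axes as the jig's, y along the bore. The cheeks are 12 mm thick, 70 mm tall, from x -96 to -64 mm of the jig, outer faces 26 mm and inner faces 14 mm either side of this point, each with a 15.5 mm hole. Their feet, 22 mm high, reach on to x -54 mm.
- nest_big (a point): Centre of the top of the rest pad for the arm's big end: x +43, y 0, z 20 mm of the jig. Outside it stand two bullet-nosed dowels 10 mm thick, tops at z 36 mm, 29 mm from the pad's centre, 40 degrees either side of the jig's +x. They leave the arm 2 mm play. Nothing stands beside the arm's web.
- nest_small (a point): Centre of the top of the rest pad for the arm's small end, on the cheeks' side, below the drill bush of the shut leaf: x -32, y 0, z 20 mm of the jig. Outside it two like dowels 22 mm from the pad's centre, 40 degrees either side of the jig's -x.
- leaf_hinge (a point): Middle of the leaf's hinge axis, which runs along the jig's y, at x +92, y 0, z 52 mm of the jig; axes as the jig's.
- leaf (a joint): Angle of the aluminium leaf (rad): 0 = shut, level over the arm, 1.57 upright, 1.9 fully open, leaning back. Starts open, 1.7 or more. The stiff hinge keeps it where it is left, even if not fully down; shutting takes up to 0.45 Nm. Plate 40 mm wide, 12 mm thick, centred on the hinge axis, to 150 mm from it; the bush at 124 mm, 16 mm wide, stands 3 mm proud of the outer face.
- leaf_tongue (a point): Middle of the 16 mm cross bore in the leaf's tongue, 172 mm from the hinge axis; y along the bore, x toward the hinge. The tongue (24 mm wide, 26 mm high, 160 to 184 mm from the axis) drops between the cheeks and its bore lies on jig_bore only with the leaf fully shut; the leaf then clears a well seated arm by 2 mm.
- lever_arm: Black printed lever arm, loose, flat: 112 mm long, 24 mm high. Origin on its underside half-way between the end centres, +x to the big end. Big end 44 mm across with a 28 mm bore, centre x +37.5 mm; small end solid, 30 mm across, centre x -37.5 mm; web 20 mm wide from x -22 to +15 mm, the place to grip it. Seated in the nest, its axes are the jig's.
- lever_big (a point): Centre of the underside of the arm's big end.
- lever_small (a point): Centre of the underside of the arm's small end.
- long_pin: Long locking pin, loose, lying level: square dark grip 46 mm long, 20 x 20 mm, then a round steel shank 12 mm thick, 80 mm long, its last 12 mm tapering to 5 mm. Origin under the middle of the grip, 10 mm below the pin's axis; +x along the shank, which begins at x +23 mm and ends at +103 mm. The grip's shoulder stops it at the cheek. Its weight is in the grip.
- pin_mid (a point): Point on the long pin's axis, on the shank 26 mm ahead of the grip; it lies on jig_bore when the pin is fully home, from either side.
- pin_tip (a point): The tip of the long pin, on its axis.
- short_pin: A second, shorter pin of the same make, shank only 44 mm long (90 mm over all), too short to reach through; a bystander. Origin under the middle of its grip, +x to its tip.
- ipa_bottle: White wash bottle with a blue spout, 63 mm across, 176 mm tall, standing beside the cheeks on one side or the other, about 120 mm from the bore's middle. Origin under its centre.
- gear: Orange printed gear, 53 mm across, 10 mm high, lying beside the cheeks on the side where the bottle is not. Origin under its centre.
- bracket: Black printed L bracket, 36 x 56 x 45 mm, standing to the left behind. Origin under its centre.
- cutters: Red-handled flush cutters, 41 x 136 x 11 mm, lying at the front edge of the bench. Origin under its centre.
- driver: Small screwdriver with yellow handle, 17 x 145 x 19 mm, lying at the front edge of the bench. Origin under its centre.
Not all that is in view belongs to the job. What is shaped like the lever_arm but white is not meant.

How it is judged:
On the way, in this order (a step that is already met when the one before it is completed fails the run):
1. the lever arm lies seated in the nest, small end at the cheeks' side (distance between lever_small and nest_small below 0.006 m and distance between lever_big and nest_big below 0.006 m), for 0.2 s.
2. the leaf is shut over the seated arm (all of step 1 and value of joint leaf below 0.03 rad), for 0.2 s.
At the end, for the whole second after the job is handed in: Both ends of the lever arm are within 6 mm of their rest pads, the leaf is shut (within 0.03 rad), the long pin runs along the bore (within 0.12 rad) through cheek, tongue and cheek and is home within 7 mm, and arm and pin are at rest (all of step 2 and distance between pin_mid and jig_bore below 0.007 m and angle between the x axis of long_pin and the y axis of jig, either way round below 0.12 rad and linear speed of each of long_pin, lever_arm below 0.02 m/s); the robot touches nothing.
It fails at once if a bystander (bottle, gear, bracket, short pin, cutters, screwdriver) is moved by more than 25 mm (distance of any of ipa_bottle, gear, bracket, short_pin, cutters, driver from where it was at the start of the episode above 0.025 m).
It fails at once if the bottle is tipped over (angle between ipa_bottle's own z axis and vertical above 0.5 rad).
It also fails if it takes over 72 s, if anything falls off the work surface, if the arm or the gripper's body presses on something with over 40 N, if the wrist force passes 120 N, or if a joint passes its speed limit or range.

ROBOT

A 7-joint arm with a two-finger parallel gripper is mounted at the origin on a cart in front of the work surface, level with it; the furniture and walls round the work are solid. World frame = base frame: x ahead of the robot, y to its left, z up, the work surface at z = 0. Lengths are in m, angles in rad, forces in N, time in s.
With the tool pointing down it reaches from about 0.4 to 0.85 m from the base axis. Payload 10.4 kg.
Tool frame: the origin (TCP) lies on the centre line of the jaws, within the pads' length; the fingertips stand 17 mm ahead of it and the grasp point (between the pads) lies 2 mm behind it; z points along the fingers, y is the line along which they close (so a half turn about z gives the same grasp; the last joint's range is limited). The gripper opens to 85 mm and grips with 20 to 120 N. Pads are 22 mm wide; open, the fingers measure 114 mm over their backs; the gripper's body (76 mm by 85 mm) begins 54 mm behind the grasp point. The pads swing forward as they close: fully open they stand 13 mm farther back than shut.
Start: joints at [1.167, 0.332, -0.065, 1.46, 0.022, 1.35, -0.088], TCP at [0.232, -0.58, 0.248] pointing down, gripper open.
Joint ranges: [-2.6, 2.6], [-0.5, 2.12], [-1.47, 1.34], [0.16, 2.42], [-1.27, 4.41], [0.06, 2.06], [-2.6, 2.6]. Speed limits (rad/s): [2.22, 2.22, 2.79, 2.79, 3.14, 3.14, 3.14].

INTERFACE

Orientations are given as a unit quaternion [x, y, z, w].
In Python, from workcell import get_obs, optics, job gives the robot as it stands. The module is installed in compiled form; this text tells all that it offers.
- The arm moves only by the tool send_rows, never from a script. Its argument "plan" is a list that holds one entry, the list of rows, each a list of 7 numbers: the turn, a rotation vector about the tool's x, y, z in units of 1.5 rad (1.0 is 1.5 rad), then the shift along the tool's x, y, z in units of 20 cm (1.0 is 20 cm), then the opening, from 0 (shut) to 1 (fully open). A call has 1 to 20 rows; each row shifts and turns the commanded pose from where the row before left it, along the tool's axes as they then stand; what a row does not reach is not made up. A row lasts 1/12 s, in which the tool goes at most 41.7 mm and 7.16 degrees, less where a joint would pass 70% of its speed; a pose out of reach is approached as far as the arm can. A call with a number of a shift or a turn outside -1 to 1 is refused whole. A call with a gripper value outside its range is refused whole. The fingers move at their own pace and stop on an object; "squeeze" is the grip in N (left out, the last holds). Time passes only in rows, so rows that do not move let the fingers close. It gives the time, the measured TCP pose, the force, the opening and the grip force at its end, in the units of the state.
- get_obs(): the state, without advancing time (a new reading comes with each control period).
- optics.camera(name): name is "scene" or "top" or "wrist"; returns the picture (400x640x3 uint8, red, green, blue); there is no depth.
- optics.get_calibration(name): a dict with "intrinsics" (3x3 intrinsics, pixels), "distortion" ([k1, k2, p1, p2, k3] as OpenCV has them; the pictures are not rectified), "world_from_camera" (4x4, takes a point from camera to world coordinates); the wrist camera has in their place "T_tool_cam" (4x4, takes a point from camera to tool coordinates, whose origin is the TCP and whose axes are the flange's). Camera axes: x right, y up, looking along -z (the intrinsics and any distortion apply to the point x, -y, -z); pixel columns grow to the right and rows downward; lengths in m; the calibration is good to about 2 mm. A picture is of the moment at which its call begins: read the wrist's pose just before it. get_calibration takes no time and is no camera call.
- job.hand_in(): hands the job in; it is judged then, once.
The state is a dict: "clock": time; "joint_pos": joint angles; "joint_velocities": joint speeds; "tau": joint torques, N m; "position": TCP position; "ee_rot": TCP orientation; "ft_force": force on the tool from outside, world axes, zero at the start; "torque": the same for the moment, N m; "grip_width": opening from 0.0 (shut) to 1.0 (fully open); "grasp_force": force on a finger pad.
Only numpy, scipy, OpenCV 4.12 (cv2) and the standard library are available. Lean on these libraries where they do the work, as an engineer would, in place of code of your own. Each camera call takes 0.05 s, during which the arm holds its last target. There are 200 camera calls.

## Working session

There is one attempt and no reset: what is moved stays moved. The work goes in short steps, Python scripts to look and compute and a tool call to move; the robot and the scene stay as the last step left them, time stands still between calls to the robot, and variables do not carry over. Pictures are saved under pics/ and viewed, at most 10 in all, crops included, and the job is handed in when it is done.

Besides the shell and the picture viewer there is one more tool, called as a command line: name --argument value ..., lists and objects as JSON in quotes. send_rows: Moves the arm, as the interface text tells. Its arguments: {"type":"object","properties":{"plan":{"type":"array"},"squeeze":{"type":"number"}},"required":["plan"]}

```bash
mkdir -p pics
python3 - <<'E'
from workcell import get_obs, optics
import cv2,numpy as np
for n in("scene","top"):
    im=optics.camera(n); cv2.imwrite(f"pics/{n}0.png",im[:,:,::-1])
    c=optics.get_calibration(n); print(n,{k:np.round(np.array(v),4).tolist() for k,v in c.items()})
c=optics.get_calibration("wrist"); print({k:np.round(np.array(v),4).tolist() for k,v in c.items()})
print(get_obs())
E
```

```text
scene {'intrinsics': [[406.889, 0.0, 314.4302], [0.0, 406.889, 200.8472], [0.0, 0.0, 1.0]], 'distortion': [-0.0879, 0.0, 0.0, 0.0, 0.0], 'world_from_camera': [[-0.6998, 0.4165, -0.5803, -0.0938], [-0.7143, -0.4046, 0.571, 0.6451], [0.003, 0.8141, 0.5807, 0.729], [0.0, 0.0, 0.0, 1.0]]}
top {'intrinsics': [[507.8891, 0.0, 317.8364], [0.0, 507.8891, 207.6197], [0.0, 0.0, 1.0]], 'distortion': [-0.087, 0.0, 0.0, 0.0, 0.0], 'world_from_camera': [[0.0074, 0.9851, -0.1716, 0.3408], [-1.0, 0.0077, 0.0011, -0.0206], [0.0024, 0.1716, 0.9852, 1.4006], [0.0, 0.0, 0.0, 1.0]]}
{'intrinsics': [[355.9557, 0.0, 323.018], [0.0, 355.9557, 196.2098], [0.0, 0.0, 1.0]], 'distortion': [0.0061, 0.0, 0.0, 0.0, 0.0], 'T_tool_cam': [[-0.0001, 0.9607, 0.2777, 0.0701], [1.0, -0.0001, 0.0006, -0.0015], [0.0006, 0.2777, -0.9607, -0.1255], [0.0, 0.0, 0.0, 1.0]]}
{'clock': 0.1, 'joint_pos': array([ 1.16736653,  0.3327931 , -0.06473101,  1.46087506,  0.02159737,
        1.34990465, -0.08849059]), 'joint_velocities': array([ 0.00020457, -0.00321518, -0.00157279, -0.00037936,  0.0004346 ,
       -0.00062834, -0.00098347]), 'tau': array([ 1.47097511e-03, -6.26746631e+01,  4.89539572e-02, -3.92431068e+01,
        1.62349310e-02,  7.01962999e-03,  6.38715755e-05]), 'position': array([ 0.23220156, -0.57991548,  0.24759682]), 'ee_rot': array([ 9.81920126e-01,  1.89294622e-01, -1.44424217e-04, -6.25881042e-04]), 'ft_force': array([ 0.22614375, -0.33045511, -0.32513548]), 'torque': array([-0.01933528,  0.00912015, -0.02018689]), 'grasp_force': 0.0, 'grip_width': 1.0016173392363386}
```

View pics/top0.png

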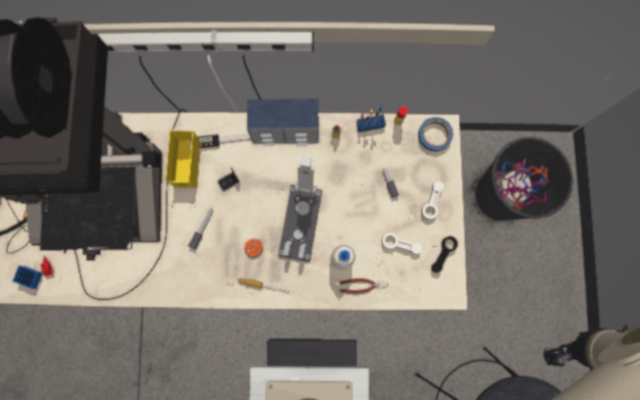

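View pics/scene0.png

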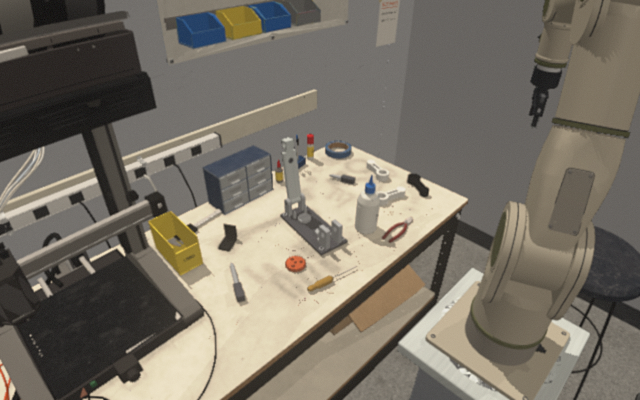

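```bash
cat > h.py <<'E'
import numpy as np,cv2
from scipy.spatial.transform import Rotation as R
from workcell import get_obs,optics
def cam(n):
    c=optics.get_calibration(n)
    if n!="wrist": T=np.array(c["world_from_camera"])
    else:
        o=get_obs();T=np.eye(4);T[:3,:3]=R.from_quat(o["ee_rot"]).as_matrix();T[:3,3]=o["position"];T=T@np.array(c["T_tool_cam"])
    return np.array(c["intrinsics"]),np.array(c["distortion"]),T
def plane(C,px,z):
    K,d,T=C;px=np.array(px,float).reshape(-1,1,2)
    u=cv2.undistortPoints(px,K,d).reshape(-1,2)
    r=np.c_[u[:,0],-u[:,1],-np.ones(len(u))]@T[:3,:3].T
    return T[:3,3]+r*((z-T[2,3])/r[:,2])[:,None]
def proj(C,P):
    K,d,T=C;p=(np.array(P,float).reshape(-1,3)-T[:3,3])@T[:3,:3]
    return cv2.projectPoints(p*[1,-1,-1],np.zeros(3),np.zeros(3),K,d)[0].reshape(-1,2)
def blobs(m,amin):
    n,l,s,c=cv2.connectedComponentsWithStats(m.astype(np.uint8))
    return [(l==i,s[i],c[i]) for i in range(1,n) if s[i,4]>=amin]
E
python3 - <<'E'
from h import *
C=cam("top");im=cv2.imread("pics/top0.png")
def crop(x,y,w=80,h=60,k=5): return cv2.resize(im[y:y+h,x:x+w],None,fx=k,fy=k,interpolation=cv2.INTER_CUBIC)
cv2.imwrite("pics/c1.png",np.vstack([np.hstack([crop(390,218),crop(170,200)]),np.hstack([crop(355,155),crop(262,208)])]))
g=im.max(2).astype(int)
for nm,(x,y,w,h) in dict(lever=(425,228,38,50),pinL=(180,203,40,52),pinR=(375,163,35,40)).items():
    for m,s,c in blobs(g[y:y+h,x:x+w]<(90 if nm=="lever" else 150),15):
        ys,xs=np.nonzero(m);P=plane(C,np.c_[xs+x,ys+y],.02 if nm=="lever" else .012)[:,:2]
        mu=P.mean(0);w_,v=np.linalg.eigh(np.cov(P.T));t=(P-mu)@v[:,1]
        print(nm,s[4],c+[x,y],mu.round(4),"dir",v[:,1].round(3),t.min().round(4),t.max().round(4), "skew",(t**3).mean())
E
```

```text
lever 285 [443.10175439 254.74736842] [ 0.4534 -0.3655] dir [-0.863  0.506] -0.0554 0.0531 skew -1.486320498510745e-06
pinL 186 [196.79032258 237.90322581] [0.4954 0.3113] dir [-0.891  0.454] -0.0751 0.0342 skew -1.6727185276195306e-05
pinR 183 [390.6557377  187.18579235] [ 0.6425 -0.2256] dir [-0.914 -0.406] -0.0508 0.0329 skew -4.280588942404807e-06
```

View pics/c1.png

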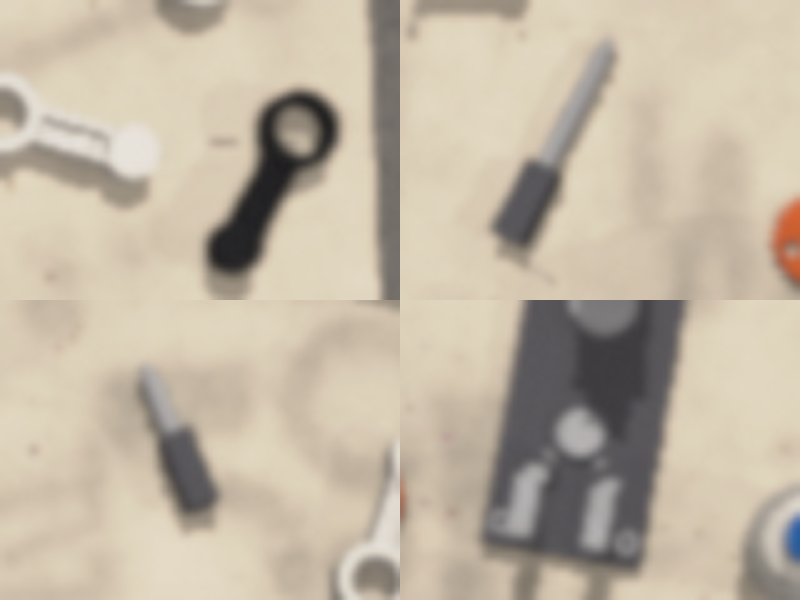

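Candidates for the arm: black (444,253), white (402,243), white (433,200). The black one fits, since the task excludes white. Pins: (200,230) has the longer shank, so it is the long one; (390,183) is the short pin. The crops confirm both: top left black arm with big end away, top right long pin with its tip away. The bottle is right of the cheeks and the gear left, so the left side is the free one.

```bash
cat >> h.py <<'E'
def delta(p,yaw):
    "shift (units .2 m) in present tool axes, turn about tool z (units 1.5 rad) to target TCP p, tool-x yaw deg, pointing down"
    o=get_obs();r=R.from_quat(o["ee_rot"]);y=np.radians(yaw);x=np.array([np.cos(y),np.sin(y),0])
    t=R.from_matrix(np.c_[x,np.cross([0,0,-1],x),[0,0,-1]])
    print("pos",o["position"].round(4),"shift",(r.inv().apply(np.array(p)-o["position"])/.2).round(3),"turn",((r.inv()*t).as_rotvec()/1.5).round(3),"t",round(o["clock"],2))
E
python3 - <<'E'
from h import *
C=cam("top")
b,s=plane(C,[[449.6,243.6],[436.6,267.6]],.024);print("lever",b,s,np.degrees(np.arctan2(*(b-s)[1::-1])))
print("pin grip",plane(C,[[195.4,241]],.018),"tip",plane(C,[[211.6,208.4]],.012))
print("nest_small",plane(C,[[298.2,234.4]],.02),"base corners",plane(C,[[279,257],[310,261.6]],.012))
m=(b+s)/2-(b-s)/np.linalg.norm(b-s)*.0035
print("web",m); delta([m[0],m[1],.16],150);delta([m[0],m[1],.2],-30)
E
```

```text
lever [ 0.48351602 -0.38339121  0.024     ] [ 0.41796609 -0.34553223  0.024     ] -30.008988402645432
pin grip [[0.48606208 0.31336405 0.018     ]] tip [[0.5782354  0.27364057 0.012     ]]
nest_small [[0.50658876 0.03108477 0.02      ]] base corners [[ 0.44497473  0.08301571  0.012     ]
 [ 0.4331369  -0.00180832  0.012     ]]
web [ 0.44771024 -0.36271124  0.024     ]
pos [ 0.2322 -0.5799  0.2476] shift [ 1.404 -0.607  0.439] turn [-0.000e+00 -1.000e-03 -1.491e+00] t 0.1
pos [ 0.2322 -0.5799  0.2476] shift [ 1.404 -0.607  0.239] turn [-0.001  0.     0.603] t 0.1
```

send_rows --plan '[[[0,0,0,0.117,-0.05,0,1],[0,0,0,0.117,-0.05,0,1],[0,0,0,0.117,-0.05,0,1],[0,0,0,0.117,-0.05,0,1],[0,0,0,0.117,-0.05,0,1],[0,0,0,0.117,-0.05,0,1],[0,0,0,0.117,-0.05,0,1],[0,0,0,0.117,-0.05,0,1],[0,0,0,0.117,-0.05,0,1],[0,0,0,0.117,-0.05,0,1],[0,0,0,0.117,-0.05,0,1],[0,0,0,0.117,-0.05,0,1]]]'

```text
clock: 1.1
position: [0.4489, -0.3634, 0.248]
ee_rot: [0.982, 0.189, -0.0, -0.0]
ft_force: [-0.1, -0.2, 0.6]
grip_width: 0.998
grasp_force: 0.0
```

send_rows --plan '[[[0,0,-0.075,0,0,0,1],[0,0,-0.075,0,0,0,1],[0,0,-0.075,0,0,0,1],[0,0,-0.075,0,0,0,1],[0,0,-0.075,0,0,0,1],[0,0,-0.075,0,0,0,1],[0,0,-0.075,0,0,0,1],[0,0,-0.075,0,0,0,1],[0,0,-0.075,0,0,0,1],[0,0,-0.075,0,0,0,1],[0,0,-0.075,0,0,0,1],[0,0,-0.075,0,0,0,1],[0,0,-0.075,0,0,0,1],[0,0,-0.075,0,0,0,1],[0,0,-0.075,0,0,0,1],[0,0,-0.075,0,0,0,1],[0,0,-0.075,0,0,0,1],[0,0,-0.075,0,0,0,1],[0,0,-0.075,0,0,0,1],[0,0,-0.075,0,0,0,1]]]'

```text
clock: 2.77
position: [0.4482, -0.3644, 0.2479]
ee_rot: [0.25, 0.968, 0.0, -0.0]
ft_force: [-1.6, 0.1, 0.2]
grip_width: 1.0
grasp_force: 0.0
```

```bash
cat >> h.py <<'E'
def lever(z=.024):
    "black arm in the wrist picture: contour of the blob nearest the TCP ray; big bore and small end"
    C=cam("wrist");im=optics.camera("wrist")[:,:,::-1].copy()
    return C,im
E
python3 - <<'E'
from h import *
C,im=lever();cv2.imwrite("pics/w1.png",im);o=get_obs();print(o["position"],o["clock"],o["joint_pos"].round(2));print(proj(C,[.4477,-.3627,.024]))
E
```

```text
[ 0.44819892 -0.36437192  0.24791316] 2.8167 [ 1.02  0.27 -0.5   1.57  0.13  1.34  1.58]
[[323.60591889 167.42350568]]
```

View pics/w1.png

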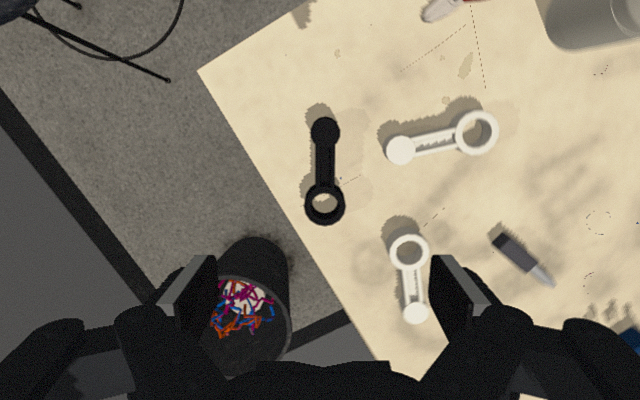

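The picture shows the black arm right below: small end at (325,130), big end (324,204); the white arms are to the right.

Run:
```python
from h import *
C=cam("wrist");im=cv2.imread("pics/w1.png");g=im.max(2);x0,y0=295,108
m,s,c=max(blobs(g[y0:y0+125,x0:x0+62]<60,200),key=lambda b:b[1][4]);print(s,c+[x0,y0])
ys,xs=np.nonzero(m);P=plane(C,np.c_[xs+x0,ys+y0],.024)[:,:2]
d=np.array([np.cos(np.radians(-30)),np.sin(np.radians(-30))])
for _ in range(5):
    n=np.array([-d[1],d[0]]);t=P@d;u=P@n
    # midline at each end from side extremes
    tb=t.max()-.022;ts=t.min()+.015
    f=lambda a,w:(lambda q:(q.max()+q.min())/2)(u[abs(t-a)<w])
    ub,us=f(tb,.008),f(ts,.006);B=d*tb+n*ub;S=d*ts+n*us;d=(B-S)/np.linalg.norm(B-S)
w=u[(t>ts+.022)&(t<ts+.045)]
print("B",B,"S",S,"len",np.linalg.norm(B-S),"yaw",np.degrees(np.arctan2(d[1],d[0])),"web off",(w.max()+w.min())/2-(ub+us)/2)
M=B-d*(.0375+.0035);print(M);yw=np.degrees(np.arctan2(d[1],d[0]))+180;delta([M[0],M[1],.014],yw)
```

```text
[  10    9   40  108 2312] [324.49134948 171.06012111]
B [ 0.48169121 -0.3799956 ] S [ 0.41827109 -0.34519651] len 0.07234008134437851 yaw -28.753904620407987 web off -0.00018489768981604093
[ 0.44574675 -0.36027261]
pos [ 0.4482 -0.3644  0.2479] shift [0.02  0.012 1.17 ] turn [ 0.    -0.     0.003] t 2.82
```

send_rows --plan '[[[0,0,0,0.014,0.012,0.114,1],[0,0,0,0,0,0.114,1],[0,0,0,0,0,0.114,1],[0,0,0,0,0,0.114,1],[0,0,0,0,0,0.114,1],[0,0,0,0,0,0.114,1],[0,0,0,0,0,0.114,1],[0,0,0,0,0,0.114,1],[0,0,0,0,0,0.114,1],[0,0,0,0,0,0.114,1],[0,0,0,0,0,0,1],[0,0,0,0,0,0,0],[0,0,0,0,0,0,0],[0,0,0,0,0,0,0],[0,0,0,0,0,0,0],[0,0,0,0,0,0,0],[0,0,0,0,0,0,0],[0,0,0,0,0,0,0],[0,0,0,0,0,0,0]]]' --squeeze 50

```text
clock: 4.4
position: [0.4477, -0.3615, 0.0215]
ee_rot: [0.253, 0.968, -0.0, 0.001]
ft_force: [-1.1, 1.0, 6.7]
grip_width: 0.221
grasp_force: 50.5
```

send_rows --plan '[[[0,0,0,0,0,-0.13,0],[0,0,0,0,0,-0.13,0],[0,0,0,0,0,-0.13,0],[0,0,0,0,0,-0.13,0],[0,0,0,0,0,-0.13,0],[0,0,0,0,0,-0.13,0],[0,0,0,0,0,-0.13,0],[0,0,0,0,0,-0.13,0],[0,0,0,0,0,-0.13,0],[0,0,0,0,0,-0.13,0]]]'

```text
clock: 5.23
position: [0.4468, -0.3608, 0.2819]
ee_rot: [0.253, 0.968, -0.0, 0.0]
ft_force: [1.1, -1.2, -1.4]
grip_width: 0.222
grasp_force: 49.5
```

send_rows --plan '[[[0,0,0,0.052,0.131,0,0],[0,0,0,0.052,0.131,0,0],[0,0,0,0.052,0.131,0,0],[0,0,0,0.052,0.131,0,0],[0,0,0,0.052,0.131,0,0],[0,0,0,0.052,0.131,0,0],[0,0,0,0.052,0.131,0,0],[0,0,0,0.052,0.131,0,0],[0,0,0,0.052,0.131,0,0],[0,0,0,0.052,0.131,0,0],[0,0,0,0.052,0.131,0,0],[0,0,0,0.052,0.131,0,0],[0,0,0,0.052,0.131,0,0],[0,0,0,0.052,0.131,0,0],[0,0,-0.061,0,0,0,0],[0,0,-0.061,0,0,0,0],[0,0,-0.061,0,0,0,0],[0,0,-0.061,0,0,0,0],[0,0,0,0,0,0,0]]]'

```text
clock: 6.82
position: [0.4992, 0.0302, 0.2804]
ee_rot: [0.07, 0.998, -0.0, 0.0]
ft_force: [0.1, -0.2, -1.4]
grip_width: 0.224
grasp_force: 49.6
```

Run:
```python
from h import *
C,im=lever();cv2.imwrite("pics/w2.png",im);o=get_obs();print(o["position"],o["clock"],o["joint_pos"].round(2),o["ee_rot"])
```

```text
[0.49928186 0.03016394 0.28040077] 6.8667 [ 0.65  0.11 -0.85  1.7   0.08  1.37  1.22] [ 7.30716810e-02  9.97326676e-01 -1.67809271e-04  5.98759947e-05]
```

View pics/w2.png

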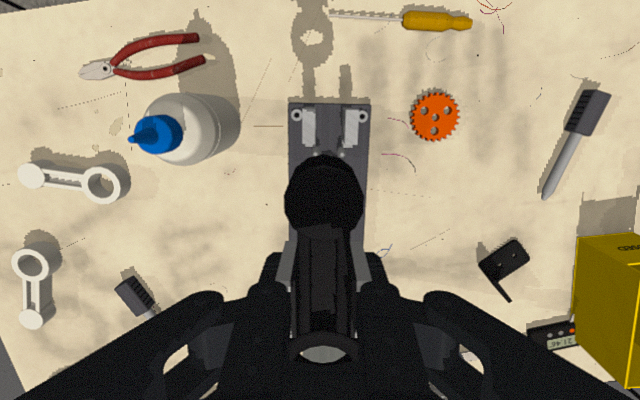

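The jig's near end is visible: base corners at (288,103) and (371,98), long edges at columns 288 and 371. The long pin is at right with its grip at (587,112) and tip at (546,197). The held arm hides the pads.

Run:
```python
from h import *
C=cam("wrist");im=cv2.imread("pics/w2.png").astype(int)
for thr in (8,15,25):
    m=(im[:,:,2]-im[:,:,0])<thr
    L=[];Rr=[];N=[]
    for r in range(125,215,3):
        l=next((c for c in range(262,310) if m[r,c:c+5].all()),None);q=next((c for c in range(395,350,-1) if m[r,c-5:c].all()),None)
        if l:L.append((l-.5,r))
        if q:Rr.append((q-.5,r))
    for c in range(296,364,3):
        t=next((r for r in range(80,125) if m[r:r+5,c].all()),None)
        if t:N.append((c,t-.5))
    out=[]
    for E in (L,Rr,N):
        P=plane(C,E,.012)[:,:2].astype(np.float32)
        v=cv2.fitLine(P,cv2.DIST_HUBER,0,.001,.001).ravel();out.append(v);a=np.degrees(np.arctan2(v[1],v[0]));print(thr,len(P),a.round(2),v[2:])
    a=[np.degrees(np.arctan(v[1]/v[0])) for v in out[:2]];yaw=np.radians(np.mean(a))
    x=np.array([np.cos(yaw),np.sin(yaw)]);y=np.array([-x[1],x[0]])
    off=[v[2:]@y-0 for v in out[:2]];
    O=x*(out[2][2:]@x+.1)+y*np.mean(off);print("width",abs(off[0]-off[1]),"yaw",np.degrees(yaw),"origin",O)
    for n,q in dict(ns=-.032,nb=.043,bore=-.08,hinge=.092).items(): print(n,(O+x*q).round(4),end=" ")
    print()
```

```text
8 30 -12.47 [ 0.49016306 -0.00702002]
8 30 -9.79 [0.5087287 0.0795465]
8 23 80.25 [0.4390203  0.04469292]
width 0.08852219 yaw -11.129901 origin [0.5377945  0.02871875]
ns [0.5064 0.0349] nb [0.58   0.0204] bore [0.4593 0.0442] hinge [0.6281 0.011 ] 
15 30 -12.93 [ 0.50358856 -0.01003297]
15 30 -9.74 [0.5166489  0.07857239]
15 23 80.45 [0.43881384 0.04471819]
width 0.08944404 yaw -11.334812 origin [0.5376043  0.02876018]
ns [0.5062 0.035 ] nb [0.5798 0.0203] bore [0.4592 0.0445] hinge [0.6278 0.0107] 
25 30 -13.07 [ 0.5133034  -0.01293244]
25 30 -9.84 [0.516698   0.07890554]
25 23 79.91 [0.43868545 0.04668485]
width 0.0906834 yaw -11.452783 origin [0.5370373  0.02852205]
ns [0.5057 0.0349] nb [0.5792 0.02  ] bore [0.4586 0.0444] hinge [0.6272 0.0103]
```

send_rows --plan '[[[0,0,0,-0.034,0.116,0,0],[0,0,0,-0.034,0.116,0,0],[0,0,0,-0.034,0.116,0,0],[0,0,0,-0.034,0.116,0,0],[0,0,0,-0.034,0.116,0,0],[0,0,0,0,0,0,0]]]'

```text
clock: 7.37
position: [0.5499, 0.1447, 0.2801]
ee_rot: [0.072, 0.997, 0.001, -0.0]
ft_force: [-0.5, 0.8, 0.2]
grip_width: 0.223
grasp_force: 49.6
```

Run:
```python
from h import *
import pickle
C,im=lever();cv2.imwrite("pics/w3.png",im);pickle.dump(C,open("C3.pkl","wb"));o=get_obs();print(o["position"],o["clock"],o["ee_rot"])
x=np.array([.9854,-.1702,0]);O=np.array([.5378,.0289,0]);z=np.array([0,0,1])
print(proj(C,[O-.032*x+.02*z,O+.043*x+.02*z,O-.08*x+.07*z]))
```

```text
[0.54963646 0.14265391 0.28006027] 7.4167 [ 7.20891002e-02  9.97397807e-01  7.81380973e-04 -4.06193134e-04]
[[213.74331429 136.48502421]
 [217.56715072 203.21837692]
 [194.42049005  89.16367505]]
```

View pics/w3.png

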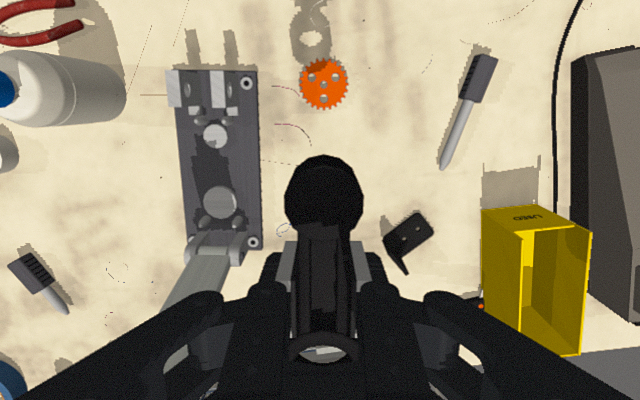

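Pads are visible at (215,136) and (220,202), and the leaf is open at the lower left. I'll measure these and the held arm's small end.

Run:
```python
from h import *
import pickle
C=pickle.load(open("C3.pkl","rb"));im=cv2.imread("pics/w3.png");g=im.min(2).astype(int)
pts=[]
for (x,y,w,h) in ((198,118,34,34),(196,180,48,46)):
    sub=g[y:y+h,x:x+w];print(np.percentile(sub,[10,50,90]))
    m,s,c=max(blobs(sub>115,60),key=lambda b:b[1][4])
    k=max(cv2.findContours(m.astype(np.uint8),0,2)[0],key=cv2.contourArea);hull=cv2.convexHull(k)
    P=plane(C,hull.reshape(-1,2)+[x,y],.02)[:,:2].astype(np.float32);e=cv2.minEnclosingCircle(P);print(s,c+[x,y],"circ",np.round(e[0],4),round(e[1],4));pts.append(plane(C,[c+[x,y]],.02)[0,:2]);print(pts[-1])
s,b=pts;d=b-s;print("len",np.linalg.norm(d),"yaw",np.degrees(np.arctan2(d[1],d[0])))
Rr=[]
m=(im[:,:,2].astype(int)-im[:,:,0])<15
for r in range(85,235,3):
    q=next((c for c in range(290,240,-1) if m[r,c-5:c].all()),None)
    if q:Rr.append((q-.5,r))
P=plane(C,Rr,.012)[:,:2].astype(np.float32);v=cv2.fitLine(P,cv2.DIST_HUBER,0,.001,.001).ravel();print("edge",v,np.degrees(np.arctan(v[1]/v[0])))
# held arm, tool frame
o=get_obs();r=R.from_quat(o["ee_rot"]);gm=im.max(2);
m,_,c=max(blobs(gm[145:260,270:380]<60,500),key=lambda b:b[1][4]);ys,xs=np.nonzero(m);px=np.c_[xs+270,ys+145]
for dz in (.0025,-.0215):
    T=r.inv().apply(plane(C,px,o["position"][2]+dz)-o["position"]);i=T[:,0]
    wd=[(a,np.ptp(T[abs(i-a)<.0006,1]),(T[abs(i-a)<.0006,1].max()+T[abs(i-a)<.0006,1].min())/2) for a in np.arange(.02,.05,.003)]
    print("tip x",i.max().round(4),np.round(wd,4).tolist())
```

```text
[ 56.  92. 182.]
[  5   6  25  24 441] [215.15646259 135.5260771 ] circ [0.5061 0.0356] 0.0132
[0.5054858  0.03607669]
[ 53.  84. 122.]
[  8   8  33  30 665] [219.60601504 201.87819549] circ [0.5796 0.0244] 0.0185
[0.57895376 0.02421378]
len 0.07441955469954609 yaw -9.17241009445507
edge [ 0.9870904  -0.16016416  0.51437145  0.08050196] -9.216425
tip x 0.0508 [[0.02, 0.0186, 0.0032], [0.023, 0.02, 0.0032], [0.026, 0.0246, 0.0034], [0.029, 0.0274, 0.0034], [0.032, 0.028, 0.0034], [0.035, 0.0278, 0.0034], [0.038, 0.0269, 0.0034], [0.041, 0.0242, 0.0032], [0.044, 0.0216, 0.0033], [0.047, 0.0186, 0.0033]]
tip x 0.0468 [[0.02, 0.0319, 0.0034], [0.023, 0.0335, 0.0034], [0.026, 0.0333, 0.0034], [0.029, 0.0331, 0.0034], [0.032, 0.0312, 0.0034], [0.035, 0.0289, 0.0032], [0.038, 0.0267, 0.0034], [0.041, 0.0236, 0.0032], [0.044, 0.0176, 0.0032], [0.047, 0.0021, 0.0034]]
```

send_rows --plan '[[[0,0,0.01,0,0,0,0],[0,0,0,0,0,0,0],[0,0,0,0,0,0,0],[0,0,0,0,0,0,0],[0,0,0,0,0,0,0],[0,0,0,0,0,0,0]]]'

```text
clock: 7.92
position: [0.5498, 0.1395, 0.2804]
ee_rot: [0.08, 0.997, -0.0, 0.0]
ft_force: [0.3, -0.3, 0.0]
grip_width: 0.222
grasp_force: 49.6
```

```bash
cat > m.py <<'E'
from h import *
C,im=lever();o=get_obs();r=R.from_quat(o["ee_rot"]);p0=C[2]@np.linalg.inv(np.array(optics.get_calibration("wrist")["T_tool_cam"]))
p=p0[:3,3];r=R.from_matrix(p0[:3,:3]);print("tcp at picture",p.round(4),"yaw",np.degrees(np.arctan2(*p0[1::-1,0])),"now",o["position"].round(4),o["clock"])
g=im.min(2).astype(int);pts=[]
q=proj(C,[[.5058,.0359,.02],[.5793,.0243,.02]]).round().astype(int)
for (cx,cy),h in zip(q,(17,23)):
    x,y=cx-h,cy-h
    m,s,c=max(blobs(g[y:y+2*h,x:x+2*h]>115,60),key=lambda b:b[1][4])
    k=max(cv2.findContours(m.astype(np.uint8),0,2)[0],key=cv2.contourArea);P=plane(C,cv2.convexHull(k).reshape(-1,2)+[x,y],.02)[:,:2].astype(np.float32)
    e=cv2.minEnclosingCircle(P);pts.append(np.array(e[0]));print("pad",c+[x,y],plane(C,[c+[x,y]],.02)[0,:2].round(4),"circ",np.round(e,4) if 0 else (np.round(e[0],4),round(e[1],4)))
d=pts[1]-pts[0];print("len",np.linalg.norm(d),"yaw",np.degrees(np.arctan2(d[1],d[0])))
gm=im.max(2);m,_,c=max(blobs(gm[145:260,270:380]<60,500),key=lambda b:b[1][4]);ys,xs=np.nonzero(m);px=np.c_[xs+270,ys+145]
for dz in (.0025,-.0215):
    T=r.inv().apply(plane(C,px,p[2]+dz)-p);i=T[:,0]
    print("tip x",i.max().round(4),[(round(a,3),*np.round([np.ptp(T[abs(i-a)<.0006,1]),(T[abs(i-a)<.0006,1].max()+T[abs(i-a)<.0006,1].min())/2],4)) for a in np.arange(.02,.05,.003)])
E
python3 m.py
```

```text
tcp at picture [0.5498 0.1395 0.2804] yaw 170.78832365203695 now [0.5498 0.1397 0.2804] 7.9667
pad [220.72157773 136.3062645 ] [0.5054 0.0364] circ (array([0.5061, 0.0359]), 0.0131)
pad [225.88024883 202.75272162] [0.5792 0.0243] circ (array([0.58  , 0.0245]), 0.0184)
len 0.07475374553591355 yaw -8.766265168674066
tip x 0.0509 [(np.float64(0.02), np.float64(0.019), np.float64(0.0013)), (np.float64(0.023), np.float64(0.0203), np.float64(0.0013)), (np.float64(0.026), np.float64(0.0246), np.float64(0.0013)), (np.float64(0.029), np.float64(0.0274), np.float64(0.0013)), (np.float64(0.032), np.float64(0.028), np.float64(0.0013)), (np.float64(0.035), np.float64(0.0278), np.float64(0.0013)), (np.float64(0.038), np.float64(0.0269), np.float64(0.0013)), (np.float64(0.041), np.float64(0.0246), np.float64(0.0013)), (np.float64(0.044), np.float64(0.0216), np.float64(0.0013)), (np.float64(0.047), np.float64(0.0186), np.float64(0.0013))]
tip x 0.0469 [(np.float64(0.02), np.float64(0.0319), np.float64(0.0013)), (np.float64(0.023), np.float64(0.0335), np.float64(0.0013)), (np.float64(0.026), np.float64(0.0333), np.float64(0.0013)), (np.float64(0.029), np.float64(0.0331), np.float64(0.0013)), (np.float64(0.032), np.float64(0.0312), np.float64(0.0013)), (np.float64(0.035), np.float64(0.0294), np.float64(0.0013)), (np.float64(0.038), np.float64(0.0267), np.float64(0.0013)), (np.float64(0.041), np.float64(0.0236), np.float64(0.0011)), (np.float64(0.044), np.float64(0.0176), np.float64(0.0011)), (np.float64(0.047), np.float64(0.0054), np.float64(0.0013))]
```

send_rows --plan '[[[0,0,0,-0.005,-0.092,0,0],[0,0,0,-0.005,-0.092,0,0],[0,0,0,-0.005,-0.092,0,0],[0,0,0,-0.005,-0.092,0,0],[0,0,0,-0.005,-0.092,0,0],[0,0,0,-0.005,-0.092,0,0],[0,0,0,0,0,0.12,0],[0,0,0,0,0,0.12,0],[0,0,0,0,0,0.12,0],[0,0,0,0,0,0.12,0],[0,0,0,0,0,0.12,0],[0,0,0,0,0,0.12,0],[0,0,0,0,0,0.12,0],[0,0,0,0,0,0.12,0],[0,0,0,0,0,0.1,0],[0,0,0,0,0,0,0],[0,0,0,0,0,0,0],[0,0,0,0,0,0,0]]]'

```text
clock: 9.47
position: [0.539, 0.0303, 0.0696]
ee_rot: [0.08, 0.997, 0.0, 0.001]
ft_force: [-0.5, -0.2, -0.8]
grip_width: 0.219
grasp_force: 49.6
```

Run:
```python
from h import *
delta([.5381,.0295,.0415],171)
C,im=lever();cv2.imwrite("pics/w4.png",cv2.resize(im[60:320,170:480],None,fx=2,fy=2,interpolation=2));ims=optics.camera("scene")[:,:,::-1]
```

```text
pos [0.539  0.0303 0.0696] shift [ 0.004 -0.005  0.141] turn [ 0.     0.001 -0.002] t 9.47
```

View pics/w4.png

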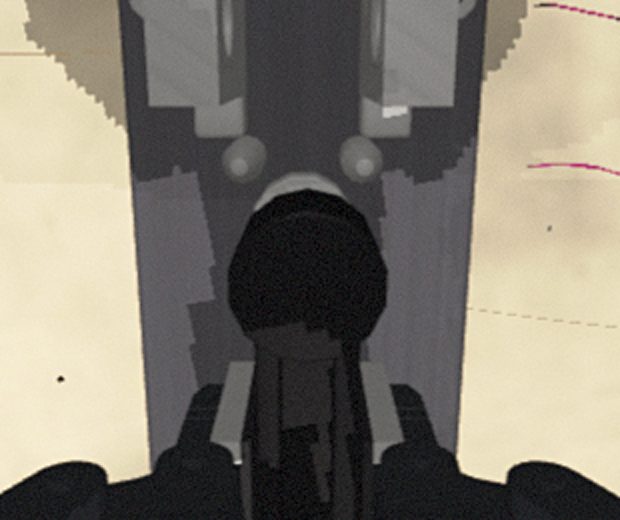

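The arm's small end, (308,270) in the crop, sits over its pad. The dowels are at (244,160) and (361,159), about 1 mm to the left of the arm, which agrees with the computed correction.

send_rows --plan '[[[0,0,0,0.004,-0.005,0,0],[0,0,0,0,0,0.03,0],[0,0,0,0,0,0.03,0],[0,0,0,0,0,0.03,0],[0,0,0,0,0,0.02,0],[0,0,0,0,0,0.015,0],[0,0,0,0,0,0.01,0],[0,0,0,0,0,0,0],[0,0,0,0,0,0,0]]]'

```text
clock: 10.32
position: [0.5371, 0.0293, 0.0415]
ee_rot: [0.08, 0.997, -0.0, -0.0]
ft_force: [-3.2, -0.5, 4.8]
grip_width: 0.223
grasp_force: 50.3
```

send_rows --plan '[[[0,0,0,0,0,0,0.4],[0,0,0,0,0,0,0.4],[0,0,0,0,0,0,0.5],[0,0,0,0,0,0,0.5],[0,0,0,0,0,0,0.5],[0,0,0,0,0,-0.1,0.5],[0,0,0,0,0,-0.13,0.5],[0,0,0,0,0,-0.13,0.5],[0,0,0,0,0,-0.13,0.5],[0,0,0,0,0,-0.13,0.5],[0,0,0,0,0,-0.13,0],[0,0,0,0,0,-0.13,0],[0,0,0,0,0,-0.13,0],[0,0,0,0,0,-0.13,0],[0,0,0,0,0,-0.13,0],[0,0,0,0,0,-0.12,0],[0,0,0,0,0,0,0],[0,0,0,0,0,0,0]]]'

```text
clock: 11.82
position: [0.5377, 0.0294, 0.3204]
ee_rot: [0.08, 0.997, -0.0, 0.001]
ft_force: [-1.4, 0.0, -1.6]
grip_width: 0.002
grasp_force: 0.0
```

Run:
```python
from h import *
import pickle
C,im=lever();pickle.dump(C,open("C5.pkl","wb"));cv2.imwrite("pics/w5r.png",im);o=get_obs();print(o["position"],o["clock"])
s=optics.camera("scene")[:,:,::-1]
a=cv2.resize(im[40:340,160:480],(400,375));b=cv2.resize(s[120:260,230:400],(425,350),interpolation=2)
cv2.imwrite("pics/w5.png",np.hstack([a[:350],b[:,:400]]))
x=np.array([.9877,-.1564,0]);O=np.array([.5059,.0346,0])+.032*x;z=np.array([0,0,1])
S=cam("scene")
for t in (1.7,1.8,1.9):
    h=O+.092*x+.052*z;print(t,proj(S,[h+(-x*np.cos(t)+z*np.sin(t))*.184]).round(1))
```

```text
[0.53721007 0.02916801 0.31912861] 11.8667
1.7 [[287.9 139.2]]
1.8 [[284.4 137.8]]
1.9 [[281.  137.1]]
```

View pics/w5.png

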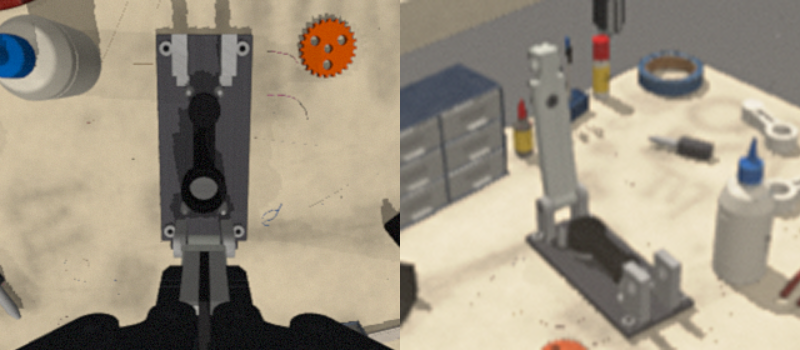

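The arm is seated between its dowels, and the leaf stands at about 1.72 rad (scene pixel (287,139)). Next I turn the tool and go behind the leaf.

send_rows --plan '[[[0,0,0.075,0,0,0,0],[0,0,0.075,0,0,0,0],[0,0,0.075,0,0,0,0],[0,0,0.075,0,0,0,0],[0,0,0.075,0,0,0,0],[0,0,0.075,0,0,0,0],[0,0,0.075,0,0,0,0],[0,0,0.075,0,0,0,0],[0,0,0.075,0,0,0,0],[0,0,0.075,0,0,0,0],[0,0,0.075,0,0,0,0],[0,0,0.075,0,0,0,0],[0,0,0.075,0,0,0,0],[0,0,0.072,0,0,0,0],[0,0,0,0,0.12,0,0],[0,0,0,0,0.15,0,0],[0,0,0,0,0.15,0,0],[0,0,0,0,0.15,0,0],[0,0,0,0,0.15,0,0],[0,0,0,0,0.04,0,0]]]'

```text
clock: 13.58
position: [0.6895, 0.0036, 0.3154]
ee_rot: [0.762, 0.648, -0.002, -0.001]
ft_force: [0.5, -0.3, 0.2]
grip_width: 0.003
grasp_force: 0.0
```

```bash
cat >> h.py <<'E'
JX=np.array([.9877,-.1564,0]);JY=np.array([.1564,.9877,0]);JO=np.array([.5375,.0296,0])
def jig(p): return JO+JX*p[0]+JY*p[1]+np.array([0,0,p[2]])
E
python3 - <<'E'
from h import *
delta(jig([.148,0,.214]),81)
E
```

```text
pos [0.6895 0.0036 0.3154] shift [ 0.01  -0.029  0.507] turn [-0.003  0.001 -0.003] t 13.58
```

send_rows --plan '[[[0,0,0,0.01,0,0.1,0],[0,0,0,0,0,0.13,0],[0,0,0,0,0,0.14,0],[0,0,0,0,0,0.14,0],[0,0,0,0,-0.05,0,0],[0,0,0,0,-0.06,0,0],[0,0,0,0,-0.06,0,0],[0,0,0,0,-0.06,0,0],[0,0,0,0,-0.06,0.013,0],[0,0,0,0,-0.06,0.013,0],[0,0,0,0,-0.06,0.013,0],[0,0,0,0,-0.06,0.013,0],[0,0,0,0,-0.06,0.014,0],[0,0,0,0,-0.06,0.014,0],[0,0,0,0,0,0,0]]]'

```text
clock: 14.83
position: [0.5689, 0.0261, 0.1996]
ee_rot: [0.761, 0.649, -0.001, -0.001]
ft_force: [0.7, 0.7, 0.6]
grip_width: -0.002
grasp_force: 0.0
```

Run:
```python
from h import *
delta(jig([.009,0,.176]),81);print(get_obs()["ft_force"])
s=optics.camera("scene")[:,:,::-1];cv2.imwrite("pics/s6.png",cv2.resize(s[80:260,220:400],(540,540)))
```

```text
pos [0.5689 0.0261 0.1996] shift [-0.007 -0.112  0.119] turn [-0.002  0.001 -0.001] t 14.83
[0.73401683 0.65031304 0.58768745]
```

View pics/s6.png

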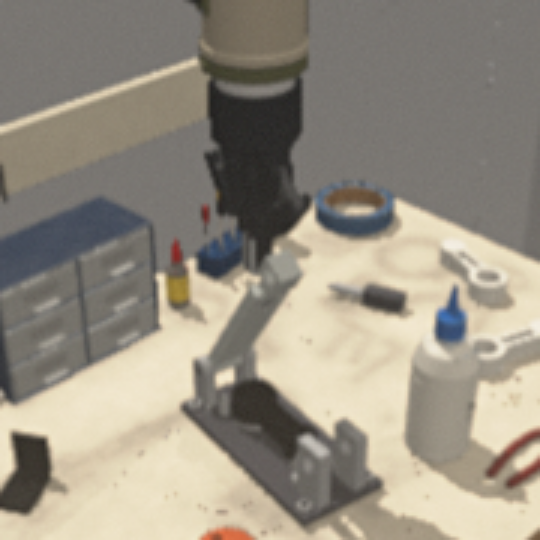

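The leaf is at about 55-60°, following the fingertips. I'll continue down the arc.

send_rows --plan '[[[0,0,0,-0.005,-0.056,0.06,0],[0,0,0,0,-0.056,0.06,0],[0,0,0,0,-0.062,0.072,0],[0,0,0,0,-0.062,0.072,0],[0,0,0,0,-0.04,0.087,0],[0,0,0,0,-0.04,0.087,0],[0,0,0,0,-0.015,0.06,0],[0,0,0,0,-0.015,0.05,0],[0,0,0,0,0,0.03,0],[0,0,0,0,0,0.02,0],[0,0,0,0,0,0.01,0],[0,0,0,0,0,0,0]]]'

```text
clock: 15.88
position: [0.5031, 0.0358, 0.0797]
ee_rot: [0.761, 0.648, 0.0, -0.0]
ft_force: [-0.6, -0.6, -0.3]
grip_width: 0.005
grasp_force: 0.0
```

send_rows --plan '[[[0,0,0,0,0,0.01,0],[0,0,0,0,0,0.01,0],[0,0,0,0,0,0.01,0],[0,0,0,0,0,0,0]]]'

```text
clock: 16.22
position: [0.5038, 0.0359, 0.0774]
ee_rot: [0.761, 0.648, -0.0, 0.001]
ft_force: [-17.9, -3.4, 45.1]
grip_width: 0.0
grasp_force: 22.6
```

send_rows --plan '[[[0,0,0,0,0,-0.06,0],[0,0,0,0,0,-0.12,0],[0,0,0,0,0,-0.14,0],[0,0,0,0,0,-0.14,0],[0,0,0,0,0,-0.14,0],[0,0,0,0,0,-0.14,0],[0,0,0,0,0,-0.13,0],[0,0,0,0.13,-0.03,0,0],[0,0,0,0.136,-0.03,0,0.5],[0,0,0,0.136,-0.03,0,0.5],[0,0,0,0.136,-0.03,0,0.5],[0,0,0,0.136,-0.03,0,0.5],[0,0,0,0.136,-0.03,0,0.5],[0,0,0,0.136,-0.03,0,0.5],[0,0,0,0.136,-0.03,0,0.5],[0,0,0,0.136,-0.03,0,0.5],[0,0,0,0.136,-0.03,0,0.5]]]'

```text
clock: 17.63
position: [0.4865, 0.314, 0.248]
ee_rot: [0.761, 0.648, 0.0, 0.0]
ft_force: [-0.0, 0.1, 0.8]
grip_width: 0.5
grasp_force: 0.0
```

send_rows --plan '[[[0,0,-0.074,0,0,0,0.6],[0,0,-0.074,0,0,0,0.6],[0,0,-0.074,0,0,0,0.6],[0,0,-0.074,0,0,0,0.6],[0,0,-0.074,0,0,0,0.6],[0,0,-0.074,0,0,0,0.6],[0,0,-0.074,0,0,0,0.6],[0,0,-0.074,0,0,0,0.6],[0,0,-0.074,0,0,0,0.6],[0,0,-0.074,0,0,0,0.6],[0,0,-0.074,0,0,0,0.6],[0,0,-0.074,0,0,0,0.6],[0,0,0,0,0,0,0.6],[0,0,0,0,0,0,0.6],[0,0,0,0,0,0,0.6]]]'

```text
clock: 18.88
position: [0.4865, 0.3126, 0.2478]
ee_rot: [0.2, 0.98, 0.0, 0.0]
ft_force: [0.4, -0.4, 0.5]
grip_width: 0.6
grasp_force: 0.0
```

Run:
```python
from h import *
import pickle
C,im=lever();pickle.dump(C,open("C7.pkl","wb"));o=get_obs();print(o["position"],o["clock"],o["joint_pos"].round(2))
cv2.imwrite("pics/w7r.png",im)
s=optics.camera("scene")[:,:,::-1];cv2.imwrite("pics/w7.png",np.hstack([cv2.resize(im,(480,300)),cv2.resize(s[180:260,270:350],(300,300))]))
print(proj(C,[[.4861,.3134,.02],[.578,.2736,.01]]).round(1))
```

```text
[0.48649569 0.3126906  0.24781432] 18.9333 [ 0.22  0.44 -1.12  1.55  0.4   1.41  0.23]
[[322.7 166.9]
 [322.2 253.6]]
```

View pics/w7.png

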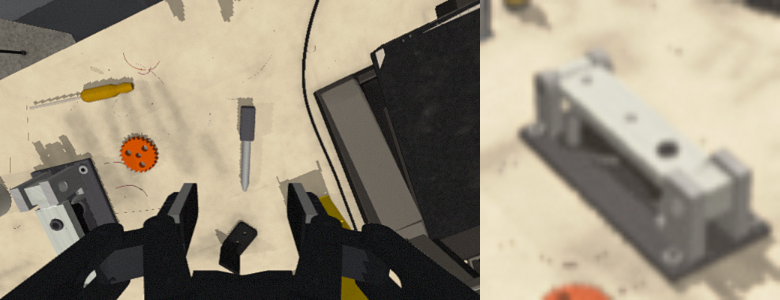

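The leaf lies shut between the cheeks. The long pin is below: grip (330,165), tip (326,253) in full pixels. The bracket is at (317,328).

Run:
```python
from h import *
import pickle
C=pickle.load(open("C7.pkl","rb"));im=cv2.imread("pics/w7r.png").astype(int);x,y=312,130
sub=im[y:y+140,x:x+35];m,s,c=max(blobs((sub[:,:,2]-sub[:,:,0]<12)&(sub.max(2)>35),100),key=lambda b:b[1][4]);print(s+[x,y,0,0,0])
ys,xs=np.nonzero(m)
for r in range(s[1],s[1]+s[3],8):
    k=xs[ys==r]+x;print(r+y,k.min(),k.max(),sub[r,int(k.mean())-x].max(),end=" | ")
d=m&(sub.max(2)<100);ys,xs=np.nonzero(d);gr=np.c_[xs+x,ys+y];rc=cv2.minAreaRect(gr.astype(np.float32));print("\ngrip",rc)
top=plane(C,cv2.boxPoints(rc),.02)[:,:2];print(top.round(4),top.mean(0).round(4))
sh=m&(sub.max(2)>=100);ys,xs=np.nonzero(sh);P=plane(C,np.c_[xs+x,ys+y],.012)[:,:2].astype(np.float32);v=cv2.fitLine(P,2,0,.001,.001).ravel();print("shank",v,np.degrees(np.arctan(v[1]/v[0])))
t=(P-v[2:])@v[:2];print("ends",v[2:]+v[:2]*t.min(),v[2:]+v[:2]*t.max())
```

```text
[ 320  141   20  114 1490]
141 322 334 63 | 149 321 339 86 | 157 321 339 78 | 165 320 338 78 | 173 320 338 85 | 181 320 338 83 | 189 324 333 166 | 197 323 332 164 | 205 323 332 165 | 213 323 332 169 | 221 322 331 164 | 229 322 331 166 | 237 322 331 168 | 245 322 330 173 | 253 324 327 160 | 
grip ((329.5, 171.0), (60.0, 19.0), 90.0)
[[0.4611 0.3211]
 [0.4685 0.3384]
 [0.5258 0.3149]
 [0.5181 0.2968]] [0.4933 0.3178]
shank [ 0.9070471  -0.42102912  0.5420982   0.29468003] -24.899576
ends [0.5096024 0.3097638] [0.5791609  0.27747643]
```

send_rows --plan '[[[0,0,0.019,0.012,0.035,0,0.6],[0,0,0,0,0,0.13,0.6],[0,0,0,0,0,0.14,0.6],[0,0,0,0,0,0.14,0.6],[0,0,0,0,0,0.14,0.6],[0,0,0,0,0,0.14,0.6],[0,0,0,0,0,0.14,0.6],[0,0,0,0,0,0.14,0.6],[0,0,0,0,0,0.1,0.6],[0,0,0,0,0,0.074,0.6],[0,0,0,0,0,0,0.6],[0,0,0,0,0,0,0],[0,0,0,0,0,0,0],[0,0,0,0,0,0,0],[0,0,0,0,0,0,0],[0,0,0,0,0,0,0],[0,0,0,0,0,0,0],[0,0,0,0,0,0,0]]]' --squeeze 70

```text
clock: 20.48
position: [0.4878, 0.3208, 0.0207]
ee_rot: [0.212, 0.977, 0.001, 0.001]
ft_force: [-1.5, -0.6, 7.0]
grip_width: 0.218
grasp_force: 69.8
```

Run:
```python
from h import *
import pickle
C=pickle.load(open("C5.pkl","rb"));im=cv2.imread("pics/w5r.png").astype(int)
m=(im[:,:,2]-im[:,:,0])<15
q=proj(C,[jig([-.1,.03,.012]),jig([-.1,-.03,.012]),jig([-.096,.02,.07]),jig([-.064,.02,.07]),jig([-.096,-.02,.07]),jig([-.064,-.02,.07])]);print(q.round(1).tolist())
E=[]
for c in range(int(min(q[:2,0])),int(max(q[:2,0])),2):
    r=next((r for r in range(50,90) if m[r:r+5,c].all()),None)
    if r:E.append((c,r-.5))
P=(plane(C,E,.012)-JO)@np.c_[JX,JY];print("near edge x',y'",np.median(P,0),np.polyfit(P[:,1],P[:,0],1))
for sy in (.02,-.02):
    for t in np.arange(-.104,-.054,.002):
        p=proj(C,[jig([t,sy+o,.07]) for o in (-.003,0,.003)]).round().astype(int)
        print(f"{t:.3f}:{int(np.mean([im[b,a].min() for a,b in p]))}",end=" ")
    print()
for y in (1,):  # across cheeks tops at x'=-.075
    print([ (round(t,3),int(im[tuple(proj(C,[jig([-.085,t,.07])]).round().astype(int)[0][::-1])].min())) for t in np.arange(-.034,.035,.002)])
```

```text
[[348.0, 66.8], [295.7, 67.0], [341.8, 67.0], [341.5, 100.4], [301.6, 67.1], [302.2, 100.5]]
near edge x',y' [-0.1003364  -0.00100088] [ 0.0085447  -0.09989491]
-0.104:112 -0.102:107 -0.100:94 -0.098:96 -0.096:125 -0.094:156 -0.092:154 -0.090:154 -0.088:151 -0.086:153 -0.084:151 -0.082:152 -0.080:152 -0.078:155 -0.076:153 -0.074:151 -0.072:152 -0.070:152 -0.068:151 -0.066:152 -0.064:147 -0.062:144 -0.060:146 -0.058:141 -0.056:120 
-0.104:102 -0.102:102 -0.100:93 -0.098:93 -0.096:127 -0.094:155 -0.092:153 -0.090:150 -0.088:153 -0.086:152 -0.084:147 -0.082:146 -0.080:146 -0.078:146 -0.076:146 -0.074:143 -0.072:149 -0.070:144 -0.068:142 -0.066:147 -0.064:120 -0.062:120 -0.060:119 -0.058:116 -0.056:68 
[(np.float64(-0.034), 136), (np.float64(-0.032), 94), (np.float64(-0.03), 17), (np.float64(-0.028), 43), (np.float64(-0.026), 143), (np.float64(-0.024), 151), (np.float64(-0.022), 147), (np.float64(-0.02), 150), (np.float64(-0.018), 153), (np.float64(-0.016), 149), (np.float64(-0.014), 152), (np.float64(-0.012), 63), (np.float64(-0.01), 67), (np.float64(-0.008), 68), (np.float64(-0.006), 71), (np.float64(-0.004), 64), (np.float64(-0.002), 62), (np.float64(0.0), 69), (np.float64(0.002), 74), (np.float64(0.004), 64), (np.float64(0.006), 72), (np.float64(0.008), 67), (np.float64(0.01), 65), (np.float64(0.012), 35), (np.float64(0.014), 67), (np.float64(0.016), 157), (np.float64(0.018), 147), (np.float64(0.02), 154), (np.float64(0.022), 153), (np.float64(0.024), 155), (np.float64(0.026), 155), (np.float64(0.028), 141), (np.float64(0.03), 29), (np.float64(0.032), 11), (np.float64(0.034), 97)]
```

send_rows --plan '[[[0,0,0,0,0,-0.1,0],[0,0,0,0,0,-0.14,0],[0,0,0,0,0,-0.14,0],[0,0,0,0,0,-0.14,0],[0,0,0,0,0,-0.14,0],[0,0,0,0,0,-0.04,0],[0,0,0,0,0,0,0],[0,0,0,0,0,0,0],[0,0,0,0,0,0,0]]]'

```text
clock: 21.23
position: [0.4865, 0.3193, 0.1574]
ee_rot: [0.212, 0.977, -0.001, -0.001]
ft_force: [0.2, 0.1, -1.9]
grip_width: 0.216
grasp_force: 68.9
```

send_rows --plan '[[[0,0,0.072,0,0,0,0],[0,0,0.073,0,0,0,0],[0,0,0.072,0,0,0,0],[0,0,0.073,0,0,0,0],[0,0,0.072,0,0,0,0],[0,0,0.073,0,0,0,0],[0,0,0.072,0,0,0,0],[0,0,0.073,0,0,0,0],[0,0,0.072,0,0,0,0],[0,0,0.073,0,0,0,0],[0,0,0.072,0,0,0,0],[0,0,0.072,0,0,0,0],[0,0,0,-0.118,0.016,0,0],[0,0,0,-0.118,0.016,0,0],[0,0,0,-0.118,0.016,0,0],[0,0,0,-0.118,0.016,0,0],[0,0,0,-0.118,0.016,0,0],[0,0,0,0,0,0,0],[0,0,0,0,0,0,0],[0,0,0,0,0,0,0]]]'

```text
clock: 22.9
position: [0.4835, 0.2013, 0.1581]
ee_rot: [0.761, 0.649, -0.0, -0.0]
ft_force: [-0.4, 0.2, -2.0]
grip_width: 0.213
grasp_force: 68.8
```

Run:
```python
from h import *
import pickle
delta(jig([-.08,.16,.0627]),80.8)
C,im=lever();cv2.imwrite("pics/w8r.png",im);pickle.dump(C,open("C8.pkl","wb"))
s=optics.camera("scene")[:,:,::-1];cv2.imwrite("pics/w8.png",np.hstack([im[:,130:530],cv2.resize(s[150:300,220:370],(400,400))]))
```

```text
pos [0.4835 0.2013 0.1581] shift [-0.006  0.002  0.477] turn [-0.001  0.     0.001] t 22.9
```

View pics/w8.png

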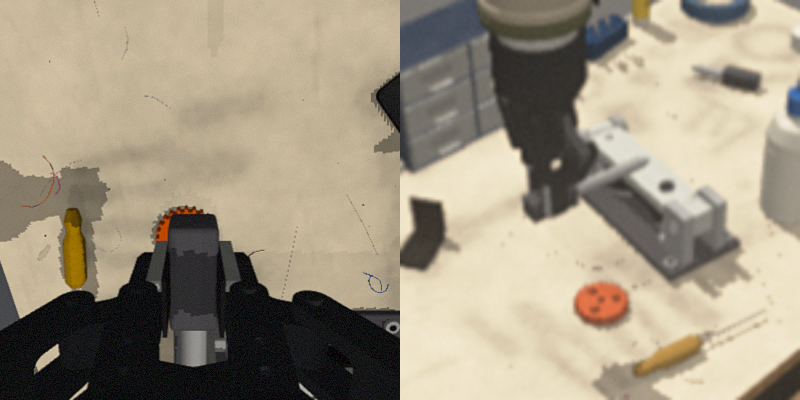

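Pin held straight: grip at (323,265) in the wrist view, and its tip near (312,210) in the scene picture. I'll check that against prediction before lowering.

Run:
```python
from h import *
import pickle
S=cam("scene");o=get_obs();p=o["position"];a=R.from_quat(o["ee_rot"]).apply([1,0,0])
ax=p+[0,0,-.0107]
print("pred tip",proj(S,[ax-a*.103,ax-a*.023]).round(1).tolist(), "bore faces",proj(S,[jig([-.08,.026,.052]),jig([-.096,.026,.07]),jig([-.064,.026,.07])]).round(1).tolist())
s=optics.camera("scene")[:,:,::-1];c=s[195:260,280:360];cv2.imwrite("pics/s9.png",cv2.resize(c,(800,650)[:2] if 0 else (720,585),interpolation=2))
C=pickle.load(open("C8.pkl","rb"));print("rear end pred: top,bottom",proj(C,[ax+a*.023+[0,0,.01],ax+a*.023-[0,0,.01]]).round(1).tolist())
im=cv2.imread("pics/w8r.png").max(2);print(im[205:240:2,323].tolist())
```

```text
pred tip [[312.2, 208.8], [283.8, 220.8]] bore faces [[322.6, 234.2], [326.5, 232.1], [319.0, 225.6]]
rear end pred: top,bottom [[325.4, 225.2], [325.2, 208.7]]
[181, 82, 109, 190, 174, 35, 28, 23, 32, 31, 32, 30, 47, 69, 63, 72, 73, 74]
```

View pics/s9.png

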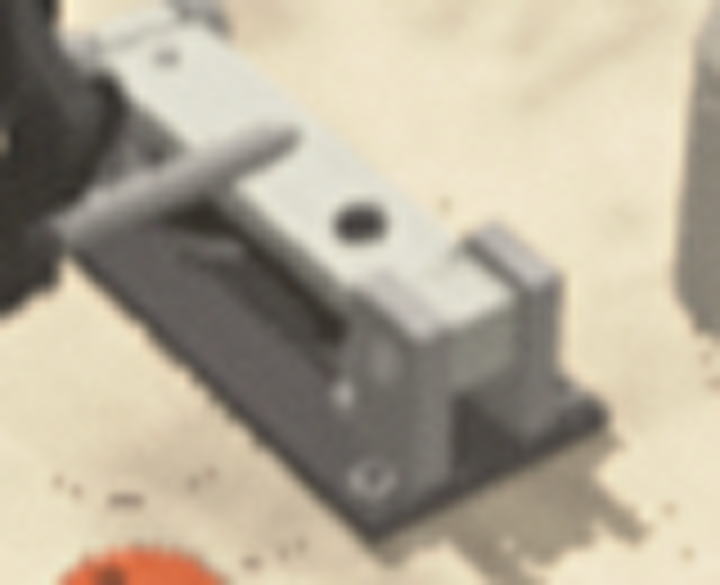

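The tip is at (312.4,209.8) against a predicted (312.2,208.8). The bore is at (322.4,235) against (322.6,234.2). Both sit about 1 px lower than predicted, so they agree with each other and I lower the pin.

send_rows --plan '[[[0,0,0,-0.006,0.002,0.08,0],[0,0,0,0,0,0.1,0],[0,0,0,0,0,0.1,0],[0,0,0,0,0,0.1,0],[0,0,0,0,0,0.07,0],[0,0,0,0,0,0.03,0],[0,0,0,0,0,0,0],[0,0,0,0,0,0,0],[0,0,0,0,0,0,0]]]'

```text
clock: 23.8
position: [0.4848, 0.2003, 0.064]
ee_rot: [0.761, 0.649, 0.001, 0.0]
ft_force: [0.2, -0.7, -1.8]
grip_width: 0.215
grasp_force: 68.9
```

Run:
```python
from h import *
delta(jig([-.08,.12,.0627]),80.8)
```

```text
pos [0.4848 0.2003 0.064 ] shift [-0.202 -0.006  0.006] turn [ 0.001 -0.001  0.001] t 23.8
```

send_rows --plan '[[[0,0,0,0,-0.006,0.006,0],[0,0,0,-0.03,0,0,0],[0,0,0,-0.03,0,0,0],[0,0,0,-0.03,0,0,0],[0,0,0,-0.03,0,0,0],[0,0,0,-0.03,0,0,0],[0,0,0,-0.03,0,0,0],[0,0,0,-0.02,0,0,0],[0,0,0,0,0,0,0],[0,0,0,0,0,0,0]]]'

```text
clock: 24.63
position: [0.4768, 0.1602, 0.0618]
ee_rot: [0.761, 0.648, 0.0, 0.0]
ft_force: [-0.4, 0.4, -1.8]
grip_width: 0.214
grasp_force: 68.9
```

Run:
```python
from h import *
delta(jig([-.08,.08,.0627]),80.8);o=get_obs();print(o["ft_force"],o["torque"])
```

```text
pos [0.4768 0.1602 0.0618] shift [-0.197  0.002 -0.004] turn [0. 0. 0.] t 24.63
[-0.39021334  0.36626182 -1.82303606] [-0.05890032 -0.01295583 -0.00956691]
```

Entering freely with no contact force; I continue.

send_rows --plan '[[[0,0,0,-0.02,0.002,-0.004,0],[0,0,0,-0.03,0,0,0],[0,0,0,-0.03,0,0,0],[0,0,0,-0.03,0,0,0],[0,0,0,-0.03,0,0,0],[0,0,0,-0.03,0,0,0],[0,0,0,-0.03,0,0,0],[0,0,0,0,0,0,0],[0,0,0,0,0,0,0]]]'

```text
clock: 25.38
position: [0.4706, 0.1204, 0.0625]
ee_rot: [0.761, 0.648, -0.0, 0.0]
ft_force: [0.0, -0.0, -1.2]
grip_width: 0.215
grasp_force: 68.8
```

Run:
```python
from h import *
delta(jig([-.08,.0507,.0627]),80.8);o=get_obs();print(o["ft_force"],o["torque"])
```

```text
pos [0.4706 0.1204 0.0625] shift [-0.143  0.002 -0.001] turn [0. 0. 0.] t 25.38
[ 0.02587268 -0.04377294 -1.19757496] [-0.04212663 -0.03680403  0.06558326]
```

send_rows --plan '[[[0,0,0,-0.03,0.001,0,0],[0,0,0,-0.03,0,0,0],[0,0,0,-0.03,0,0,0],[0,0,0,-0.03,0,0,0],[0,0,0,-0.015,0,0,0],[0,0,0,-0.01,0,0,0],[0,0,0,0,0,0,0],[0,0,0,0,0,0,0]]]'

```text
clock: 26.05
position: [0.4663, 0.0925, 0.0626]
ee_rot: [0.761, 0.649, 0.0, -0.0]
ft_force: [0.2, 2.1, -2.9]
grip_width: 0.215
grasp_force: 69.0
```

send_rows --plan '[[[0,0,0,-0.006,0,0,0],[0,0,0,-0.006,0,0,0],[0,0,0,0,0,0,0],[0,0,0,0,0,0,0]]]'

```text
clock: 26.38
position: [0.4663, 0.0924, 0.0627]
ee_rot: [0.761, 0.649, 0.002, -0.001]
ft_force: [3.3, 10.0, -5.7]
grip_width: 0.219
grasp_force: 68.6
```

send_rows --plan '[[[0,0,0,0,0,0,0.3],[0,0,0,0,0,0,0.4],[0,0,0,0,0,0,0.5],[0,0,0,0,0,0,0.5],[0,0,0,0,0,0,0.5],[0,0,0,0,0,0,0.5],[0,0,0,0,0,-0.05,0.5],[0,0,0,0,0,-0.1,0.5],[0,0,0,0,0,-0.13,0.5],[0,0,0,0,0,-0.13,0.5],[0,0,0,0,0,-0.13,0.5],[0,0,0,0,0,-0.13,0.5],[0,0,0,0,0,-0.13,0.5],[0,0,0,0,0,-0.13,0.5],[0,0,0,0,0,-0.13,0.5],[0,0,0,0,0,0,0.5],[0,0,0,0,0,0,0.5],[0,0,0,0,0,0,0.5]]]'

```text
clock: 27.88
position: [0.4655, 0.0899, 0.2744]
ee_rot: [0.761, 0.649, -0.0, 0.0]
ft_force: [-0.7, 0.3, -0.3]
grip_width: 0.503
grasp_force: 0.0
```

Run:
```python
from h import *
C,im=lever();s=optics.camera("scene")[:,:,::-1];cv2.imwrite("pics/w10.png",np.hstack([im[:,130:530],cv2.resize(s[190:270,270:350],(400,400),interpolation=2)]))
```

```text
(no output)
```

View pics/w10.png

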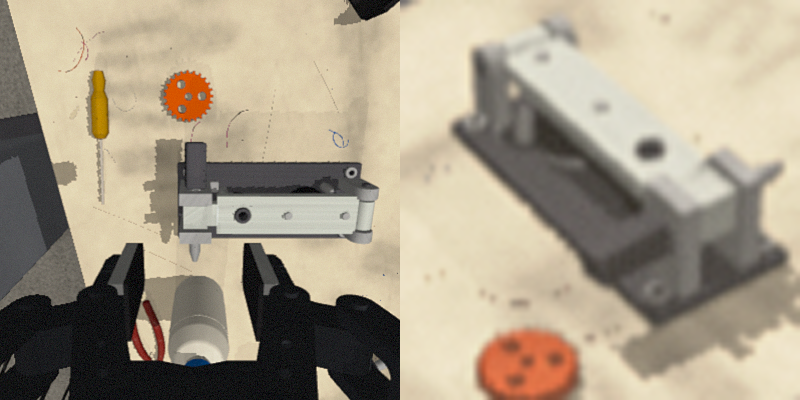

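The wrist view shows the leaf shut, the pin's grip against the near cheek at (326,165) and its tip out past the far cheek at (325,250). The gripper is clear of everything, so I'm handing in.

```bash
python3 -c "
from workcell import job
print(job.hand_in())"
```

```text
the job is handed in; nothing more can be done
None
```

The job is handed in at about 28 s, with no verdict returned: the lever arm is seated, the leaf shut and the long pin home through both cheeks from the free (gear) side, though I viewed 13 pictures against the limit of 10.

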